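# Open the two-leaf instrument cabinet

## Robot

A 6-joint arm with a two-finger parallel gripper is mounted at the origin on the work surface. World frame = base frame: x ahead of the robot, y to its left, z up, the work surface at z = 0. Lengths are in m, angles in rad, forces in N, time in s.
With the tool pointing down it reaches from about 0.325 to 0.775 m from the base axis. Payload 9.3 kg.
Tool frame: the origin (TCP) lies midway between the tips of the shut fingers; the grasp point (between the pads) lies 19 mm behind it; z points along the fingers, y is the line along which they close (so a half turn about z gives the same grasp; the last joint's range is limited). The gripper opens to 85 mm and grips with 20 to 120 N. Pads are 22 mm wide; open, the fingers measure 114 mm over their backs; the gripper's body (76 mm by 85 mm) begins 54 mm behind the grasp point. The pads swing forward as they close: fully open they stand 13 mm farther back than shut.
Start: joints at [-1.258, 0.259, 0.021, 1.334, 0, 1.418], TCP at [0.247, -0.491, 0.231] pointing down, gripper open.
Joint ranges: [-3.04, 3.04], [-0.91, 1.82], [-1.04, 1.36], [-1.92, 1.95], [-1.52, 1.45], [-3.14, 3.14]. Speed limits (rad/s): [2.22, 2.22, 2.79, 3.14, 3.14, 3.14].

## Interface

Orientations are given as a unit quaternion [x, y, z, w].
In Python, from cell import sensors, cams, sign_off gives the robot as it stands.
- The arm moves only by the tool step_arm, never from a script. Its argument "steps" is a list that holds one entry, the list of rows, each a list of 7 numbers: the turn, a rotation vector about the tool's x, y, z in degrees, then the shift along the tool's x, y, z in mm, then the closure, from -1 (fully open) to 1 (shut). A call has 1 to 12 rows; each row is the pose to reach, as a shift and turn from the pose commanded when the call began, along the tool's axes at that moment; what a row does not reach only later rows make up. A row lasts 1/12 s, in which the tool goes at most 41.7 mm and 7.16 degrees, less where a joint would pass 70% of its speed; a pose out of reach is approached as far as the arm can. A call with a gripper value outside its range is refused whole. The fingers move at their own pace and stop on an object; "grip_force" is the grip in N (left out, the last holds). Time passes only in rows, so rows that repeat a pose let the fingers close. It gives the time, the measured TCP pose, the force, the opening and the grip force at its end, in the units of the state.
- sensors.read_state(): the state, without advancing time (a new reading comes with each control period).
- cams.camera(name): name is "side" or "top" or "wrist"; returns a dict with "pixels" (420x560x3 uint8, blue, green, red), "range_z" (420x560 float32, m along the optical axis (not along the pixel's ray), 0 where there is no reading), "fx", "fy", "cx", "cy" (pixels), "position" and "rotation" of the camera in the world. Camera axes: x right, y down, z forward; pixel columns grow to the right and rows downward; lengths in m; the calibration is good to about 2 mm. A picture is of the moment at which its call begins.
- sign_off(): hands the job in; it is judged then, once.
The state is a dict: "time_s": time; "joints": joint angles; "joint_vel": joint speeds; "joint_torque": joint torques, N m; "tcp_pos": TCP position; "tool_rot": TCP orientation; "contact_force": force on the tool from outside, world axes, zero at the start; "torque": the same for the moment, N m; "finger_gap": opening from 0.0 (shut) to 1.0 (fully open); "finger_force": force on a finger pad.
Only numpy, scipy, OpenCV 4.12 (cv2) and the standard library are available. Lean on these libraries where they do the work, as an engineer would, in place of code of your own. Each camera call takes 0.05 s, during which the arm holds its last target. There are 200 camera calls.

## Task

Get the instrument cabinet ready for restocking: swing the hook on its top well clear of the stud, open the left leaf on its own to about square with the front or further, and only then open the right leaf, which it overlaps, just as wide. Leave the hook clear and both leaves standing open, and do not shift the things on and around the cabinet.

Things in the scene. Friction and masses are not known exactly. Their poses are not given: they have to be found in the camera images.
- cabinet: White two-leaf instrument cabinet standing fixed on the table, 200 mm deep (x), 340 mm wide (y), 200 mm high; the leaves lie on its front and add 15 mm. Origin at the centre of its underside; its front looks along its own -x, towards the robot. Its top is 200 mm above the table. It may stand turned by some 15 degrees.
- hook (a joint): Steel hook on the cabinet's top, over the left leaf: a bent 8 mm rod on an upright pin. 0 = hooked: its foot lies in front of the stud, an 8 mm pin 16 mm high on the left leaf's top edge. Grows clockwise seen from above (knob moves left, then back over the cabinet), stop at 1.3; from 0.45 on the stud is free. Starts at 0 to 0.06. Light friction, 0.04 N m: stays where left.
- hook_knob (a point): Grip point of the hook's knob, an upright steel pin 13 mm in diameter standing on the hook's rod from 10 to 36 mm above the cabinet's top; the point is 25 mm above that top (225 mm above the table), on the knob's axis, 45 mm from the hook's pivot. The stud stands 29 mm from it, towards the robot and the other leaf; its top is 20 mm below the knob's top.
- hook_pivot (a point): Point on the hook's upright turning axis, at the height of hook_knob, 50 mm behind the cabinet's front and 85 mm left of its middle.
- left_leaf (a joint): Left leaf (+y side), hinged upright at the left front corner. 0 = shut, grows opening to the robot, stop 1.9; 1.57 = square to the front. 166 wide, 200 high, 14 mm thick, grey frame, tinted pane; hinge friction 0.06 N m: stays where left. Carries the stud and, on its free edge, an aluminium strip 5 mm thick that laps 13 mm over the right leaf's front.
- left_leaf_handle (a point): Middle of the left leaf's handle, an upright round steel bar 11 mm across, 95 mm long (top end 5 mm below the cabinet's top), its axis 35 mm off the leaf's face, 130 mm from the hinge, 40 mm from where the leaves meet; two 8 mm posts join it to the leaf near its ends. 148 mm above the table. x = the leaf's normal, into the cabinet when shut, turning with the leaf; z up.
- left_leaf_hinge (a point): Point on the left leaf's vertical hinge axis, at the height of the handle's middle (148 mm); z up.
- right_leaf (a joint): Right leaf (-y side), hinged upright at the right front corner. 0 = shut, grows opening to the robot, stop 1.9; 1.57 = square to the front. 166 wide, 200 high, 14 mm thick, grey frame, tinted pane; hinge friction 0.06 N m: stays where left. No latch of its own: shut, its free edge lies behind the left leaf's strip and it cannot open before the left leaf.
- right_leaf_handle (a point): Middle of the right leaf's handle, an upright round steel bar 11 mm across, 95 mm long (top end 5 mm below the cabinet's top), its axis 35 mm off the leaf's face, 130 mm from the hinge, 40 mm from where the leaves meet; two 8 mm posts join it to the leaf near its ends. 148 mm above the table. x = the leaf's normal, into the cabinet when shut, turning with the leaf; z up.
- right_leaf_hinge (a point): Point on the right leaf's vertical hinge axis, at the height of the handle's middle (148 mm); z up.
- jaw_model_center (a point): Bystander: centre of a red and bone-coloured horseshoe jaw model, about 55 x 80 x 31 mm, lying on the table towards the robot, on the right.
- drill_kit_center (a point): Bystander: centre of an open white drill tray, 100 x 150 mm, 30 mm high, with upright drills to 55 mm, on the table towards the robot, on the left.
- ratchet_center (a point): Bystander: middle of a small steel ratchet wrench, about 125 mm long, 16 mm high, lying on the cabinet's top, rear left.
- rinse_bottle_center (a point): Bystander: middle of a clear bottle, 60 mm across, 170 mm high, standing beside the cabinet on the left.
- beaker_center (a point): Bystander: middle of a white beaker, 72 mm across, 85 mm high, standing beside the cabinet on the right.
- swab_jar_center (a point): Bystander: middle of a glass jar, 56 mm across, 60 mm high, standing on the cabinet's top, rear right.
- closed_kit_center (a point): Bystander: middle of a white kit box with tinted cover, 110 x 170 x 56 mm, lying inside the cabinet.

How it is judged:
On the way, in this order (a step that is already met when the one before it is completed fails the run):
1. the hook is swung clear of the stud, both leaves still shut (value of joint hook above 0.45 rad and value of joint each of left_leaf, right_leaf below 0.15 rad), for 0.2 s.
2. the left leaf stands open (about square to the front or more) while the right leaf is still shut (value of joint left_leaf above 1.35 rad and value of joint right_leaf below 0.2 rad), for 0.2 s.
3. the right leaf is open as well (value of joint each of left_leaf, right_leaf above 1.35 rad), for 0.2 s.
At the end, for the whole second after the job is handed in: Hook swung at least 0.45 rad from hooked, both leaves at least 1.35 rad (77 degrees) open and at rest (all of step 3 and value of joint hook above 0.45 rad and velocity of joint left_leaf between -0.05 and 0.05 rad/s and velocity of joint right_leaf between -0.05 and 0.05 rad/s); the robot touches nothing.
It fails at once if a thing on, in or around the cabinet is shifted by more than 30 mm (distance of any of jaw_model_center, drill_kit_center, ratchet_center, rinse_bottle_center, beaker_center, swab_jar_center, closed_kit_center from where it was at the start of the episode above 0.03 m).
It also fails if it takes over 72 s, if anything falls off the work surface, if the arm or the gripper's body presses on something with over 40 N, if the wrist force passes 120 N, or if a joint passes its speed limit or range.

## Working session

There is one attempt and no reset: what is moved stays moved. The work goes in short steps, Python scripts to look and compute and a tool call to move; the robot and the scene stay as the last step left them, time stands still between calls to the robot, and variables do not carry over. Pictures are saved under pics/ and viewed, at most 10 in all, crops included, and the job is handed in when it is done.

Besides the shell and the picture viewer there is one more tool, called after ">>>" as name([rows], argument=value, ...), one row to a line, values as JSON. step_arm: Moves the arm, as the interface text tells. Its arguments: {"type":"object","properties":{"steps":{"type":"array"},"grip_force":{"type":"number"}},"required":["steps"]}

```bash
ls; mkdir -p pics
cat > h.py <<'E'
import numpy as np, cv2
from cell import sensors, cams, sign_off
from scipy.spatial.transform import Rotation as R
def Rm(c):
    r=np.array(c["rotation"]); return r if r.shape==(3,3) else R.from_quat(r).as_matrix()
def pts(c):
    z=c["range_z"]; v,u=np.mgrid[:z.shape[0],:z.shape[1]]
    p=np.stack([(u-c["cx"])/c["fx"]*z,(v-c["cy"])/c["fy"]*z,z],-1)@Rm(c).T+np.array(c["position"])
    p[z==0]=np.nan; return p
E
python3 - <<'E'
from h import *
for n in ("top","side"):
    c=cams.camera(n); cv2.imwrite(f"pics/{n}0.png",c["pixels"]); np.savez(f"{n}0.npz",**c)
    print(n,c["position"],np.round(Rm(c),3),c["fx"])
print(sensors.read_state())
E
```

```text
pics
top [0.37918748 0.01904314 1.12873712] [[-0.017 -0.982  0.186]
 [-1.     0.013 -0.023]
 [ 0.02  -0.186 -0.982]] 431.36986624045386
side [ 0.35389698 -0.8294317   1.08946316] [[ 0.964 -0.201  0.177]
 [-0.267 -0.704  0.659]
 [-0.008 -0.682 -0.732]] 461.62914581433375
{'time_s': 0.1, 'joints': array([-1.25756091e+00,  2.59136473e-01,  2.08146626e-02,  1.33372751e+00,
       -7.78099548e-06,  1.41821090e+00]), 'joint_vel': array([-1.03076479e-04, -1.02401026e-03,  1.14464230e-03, -8.49470206e-04,
       -1.99061827e-04,  4.06892664e-05]), 'joint_torque': array([ 6.00503117e-03, -5.56689513e+01,  3.45072877e+01,  1.15752057e-02,
       -8.59745751e-05,  2.00370621e-06]), 'tcp_pos': array([ 0.24695178, -0.49113605,  0.23071727]), 'tool_rot': array([ 9.72998570e-01,  2.30810292e-01, -5.41470221e-05, -6.24162314e-04]), 'contact_force': array([0.65014985, 0.97641993, 0.04637429]), 'torque': array([0.05844911, 0.00343564, 0.0038888 ]), 'finger_force': 0.0, 'finger_gap': 1.0003381854526534}
```

View pics/top0.png

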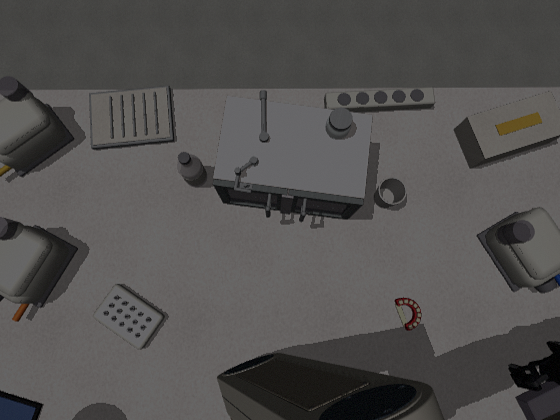

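View pics/side0.png

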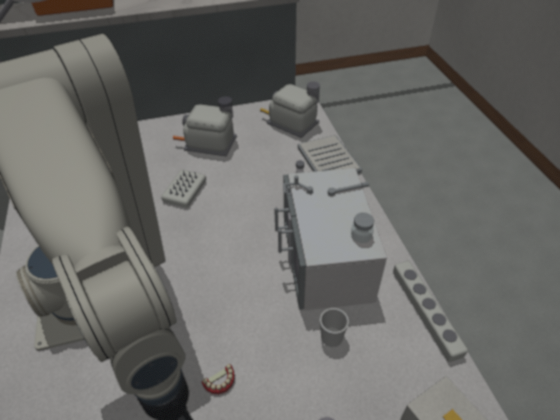

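The top view shows the cabinet's top (corners about (228,96), (373,112), (366,200), (216,183)), the hook at (237,172)-(255,161), and the handles at (268,203) and (303,208). The side view confirms that the drill tray and jaw are well in front. Next I'll fit the cabinet from depth.

Run:
```python
from h import *
c=dict(np.load("top0.npz")); p=pts(c)
m=(abs(p[...,2]-0.2)<.006); m[:80]=0; m[240:]=0; m[:,:200]=0; m[:,390:]=0
m=cv2.morphologyEx(m.astype(np.uint8),cv2.MORPH_OPEN,np.ones((3,3)))
n,l,s,_=cv2.connectedComponentsWithStats(m); k=1+np.argmax(s[1:,4]); q=p[l==k][:,:2]
r=cv2.minAreaRect((q*1000).astype(np.float32)); print(r, cv2.boxPoints(r).round(), np.median(p[l==k][:,2]))
for (u,v) in [(255,161),(237,172),(239,184),(268,196),(303,202),(190,160),(392,190),(130,315),(408,312),(340,118),(263,95),(264,135)]:
    print((u,v),p[v,u].round(3))
im=c["pixels"][85:235,205:385]; cv2.imwrite("pics/crop.png",cv2.convertScaleAbs(cv2.resize(im,None,fx=4.2,fy=4,interpolation=2),alpha=1.8))
```

```text
((696.9948120117188, -31.541717529296875), (340.0629577636719, 222.04800415039062), 81.66468048095703) [[ 562. -184.]
 [ 782. -216.]
 [ 831.  121.]
 [ 612.  153.]] 0.20002429904454133
(255, 161) [0.668 0.054 0.215]
(237, 172) [0.637 0.092 0.237]
(239, 184) [0.619 0.09  0.201]
(268, 196) [0.594 0.027 0.188]
(303, 202) [ 0.58  -0.051  0.188]
(190, 160) [0.69  0.208 0.157]
(392, 190) [ 0.646 -0.302  0.016]
(130, 315) [0.334 0.37  0.034]
(408, 312) [ 0.328 -0.327  0.002]
(340, 118) [ 0.748 -0.13   0.26 ]
(263, 95) [0.822 0.035 0.218]
(264, 135) [0.729 0.034 0.211]
```

View pics/crop.png

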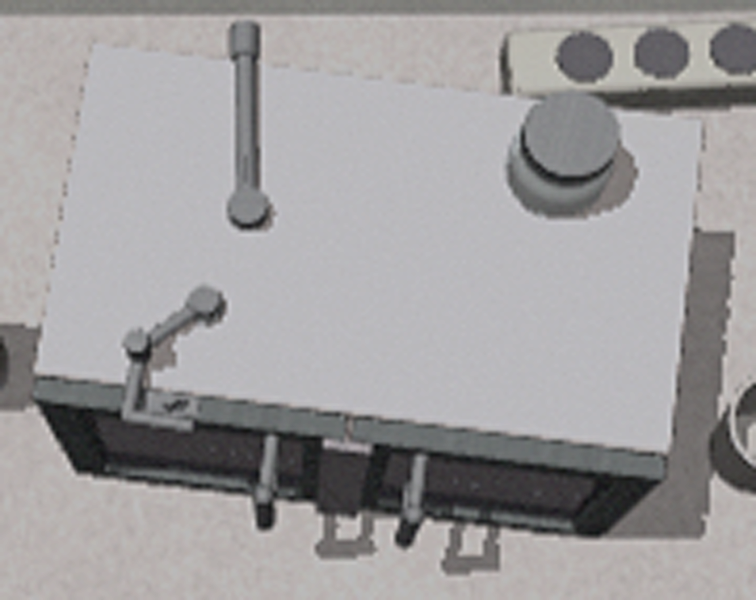

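The enlarged crop shows the hook pivot at crop (205,303), the knob at (137,342) and the foot and stud at (178,408). The handle bars are at (267,470) and (413,490). The cabinet yaw is about -8.3°.

```bash
cat >> h.py <<'E'
YAW=-8.35; F=np.array([.6086,-.0183])  # middle of cabinet front (body)
C=R.from_euler("z",YAW,degrees=True).as_matrix()
def cab(x,y,z): return np.r_[F+(C@[x,y,0])[:2]/1000,z/1000]
def w2c(p): return np.r_[(C.T@np.r_[np.array(p[:2])-F,0])[:2],p[2]]*1000
def plan(wps):
    """wps: (x',y' mm in cab frame, z mm, yaw of tool x relative to -x' in deg)"""
    s=sensors.read_state(); T=R.from_quat(s["tool_rot"])
    print("t",s["time_s"].__round__(2),"cab",w2c(s["tcp_pos"]).round(1),"F",np.round(s["contact_force"],1),"gap",round(s["finger_gap"],2))
    for x,y,z,a in wps:
        G=R.from_euler("z",YAW+180+a,degrees=True)*R.from_quat([1,0,0,0])
        print((x,y,z,a),"turn",(T.inv()*G).as_rotvec(degrees=True).round(1),"shift",(T.inv().apply(cab(x,y,z)-s["tcp_pos"])*1000).round(1))
E
python3 -c "
from h import *
plan([(-60,-200,320,0),(-60,115,300,0),(-12,115,250,0)])"
```

```text
t 0.1 cab [-289.1 -520.3  230.7] F [0.7 1.  0. ] gap 1.0
(-60, -200, 320, 0) turn [-0.00e+00 -1.00e-01 -1.45e+02] shift [ 371.6 -130.8  -89.1]
(-60, 115, 300, 0) turn [-0.00e+00 -1.00e-01 -1.45e+02] shift [ 552.4 -388.7  -68.7]
(-12, 115, 250, 0) turn [-0.00e+00 -1.00e-01 -1.45e+02] shift [ 591.7 -361.1  -18.7]
```

>>> step_arm([
  [[0, 0, -14, 20, -10, -40, 1], [0, 0, -70, 370, -130, -80, 1], [0, 0, -70, 370, -130, -80, 1], [0, 0, -70, 370, -130, -80, 1], [0, 0, -70, 370, -130, -80, 1], [0, 0, -70, 370, -130, -80, 1], [0, 0, -70, 370, -130, -80, 1], [0, 0, -70, 370, -130, -80, 1], [0, 0, -70, 370, -130, -80, 1], [0, 0, -70, 370, -130, -80, 1], [0, 0, -84, 370, -130, -80, 1], [0, 0, -84, 370, -130, -80, 1]],
])

```text
time_s: 1.1
tcp_pos: [0.5207, -0.2068, 0.3108]
tool_rot: [0.564, 0.826, 0.0, -0.0]
contact_force: [0.3, -0.2, -0.7]
finger_gap: -0.001
finger_force: 0.0
```

```bash
python3 -c "
from h import *
plan([(-60,115,300,0),(-12,115,250,0),(-12,115,222,0)])"
```

```text
t 1.1 cab [ -59.6 -199.3  310.8] F [ 0.3 -0.2 -0.7] gap -0.0
(-60, 115, 300, 0) turn [  0.   -0.  -60.4] shift [273.4 155.   10.9]
(-12, 115, 250, 0) turn [  0.   -0.  -60.4] shift [249.6 196.8  60.9]
(-12, 115, 222, 0) turn [  0.   -0.  -60.4] shift [249.6 196.8  88.9]
```

>>> step_arm([
  [[0, 0, -60.4, 273, 155, 11, 1], [0, 0, -60.4, 273, 155, 11, 1], [0, 0, -60.4, 273, 155, 11, 1], [0, 0, -60.4, 273, 155, 11, 1], [0, 0, -60.4, 273, 155, 11, 1], [0, 0, -60.4, 273, 155, 11, 1], [0, 0, -60.4, 273, 155, 11, 1], [0, 0, -60.4, 273, 155, 11, 1], [0, 0, -60.4, 273, 155, 11, 1], [0, 0, -60.4, 249, 196, 61, 1], [0, 0, -60.4, 249, 196, 61, 1], [0, 0, -60.4, 249, 196, 61, 1]],
])

```text
time_s: 2.1
tcp_pos: [0.6156, 0.0928, 0.2446]
tool_rot: [0.078, 0.997, -0.0, -0.003]
contact_force: [-0.2, -0.8, -0.6]
finger_gap: -0.002
finger_force: 0.0
```

```bash
python3 -c "
from h import *
plan([(-12,115,222,0),(40,124,222,0)])
c=cams.camera('side');im=c['pixels'][150:270,240:400]; cv2.imwrite('pics/a.png',cv2.convertScaleAbs(cv2.resize(im,None,fx=4,fy=4,interpolation=2),alpha=1.5))
p=pts(c)
"
```

```text
t 2.1 cab [ -9.2 110.9 244.6] F [-0.2 -0.8 -0.6] gap -0.0
(-12, 115, 222, 0) turn [-0.1 -0.4 -0.6] shift [ 2.7  4.1 22.6]
(40, 124, 222, 0) turn [-0.1 -0.4 -0.6] shift [-49.2  13.6  22.3]
```

View pics/a.png

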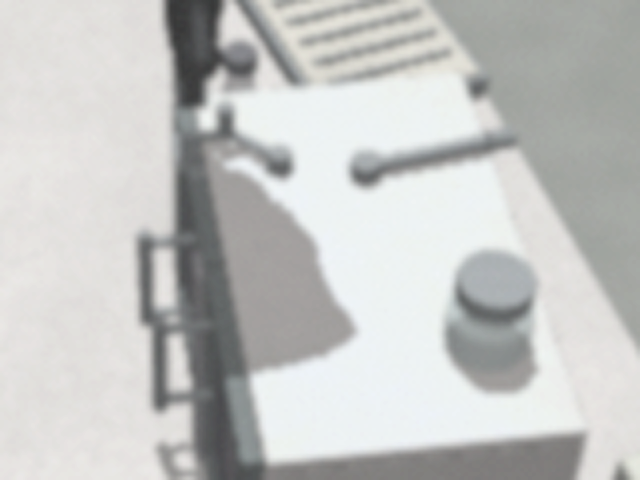

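The closed fingers, at crop (195,70), are in front of and beside the knob at (226,122), as planned. Now I'll lower and push.

>>> step_arm([
  [[0, 0, 0, 3, 4, 22, 1], [0, 0, 0, 3, 4, 22, 1], [0, 0, 0, -7, 6, 22, 1], [0, 0, 0, -15, 8, 22, 1], [0, 0, 0, -23, 10, 22, 1], [0, 0, 0, -31, 12, 22, 1], [0, 0, 0, -39, 13, 22, 1], [0, 0, 0, -47, 13, 22, 1], [0, 0, 0, -51, 14, 22, 1], [0, 0, 0, -51, 14, 22, 1], [0, 0, 0, -51, 14, -50, 1], [0, 0, 0, -51, 14, -50, 1]],
])

```text
time_s: 3.15
tcp_pos: [0.666, 0.0986, 0.3003]
tool_rot: [0.078, 0.997, -0.0, -0.002]
contact_force: [0.8, -0.0, 2.6]
finger_gap: 0.002
finger_force: 0.0
```

```bash
python3 -c "
from h import *
plan([(-50,80,300,0),(-50,40,300,0),(-50,40,220,0),(-50,40,168,0)])
c=cams.camera('side');im=c['pixels'][150:270,240:400]; cv2.imwrite('pics/b.png',cv2.convertScaleAbs(cv2.resize(im,None,fx=4,fy=4,interpolation=2),alpha=1.5))
# handles from the stored top view
p=pts(dict(np.load('top0.npz'))); q=p.reshape(-1,3); q=q[np.isfinite(q[:,0])]
k=(C.T@np.c_[q[:,:2]-F,q[:,2]*0].T).T*1000; k[:,2]=q[:,2]*1000
m=(k[:,0]<-25)&(k[:,0]>-75)&(abs(k[:,1])<90)&(k[:,2]>175)&(k[:,2]<200)
print(k[m].round(0).tolist())
"
```

```text
t 3.15 cab [ 39.9 124.  300.3] F [ 0.8 -0.   2.6] gap 0.0
(-50, 80, 300, 0) turn [-0.1 -0.2 -0.6] shift [ 89.4 -44.9   0.7]
(-50, 40, 300, 0) turn [-0.1 -0.2 -0.6] shift [ 89.  -84.9   0.7]
(-50, 40, 220, 0) turn [-0.1 -0.2 -0.6] shift [ 88.7 -84.8  80.7]
(-50, 40, 168, 0) turn [-0.1 -0.2 -0.6] shift [ 88.5 -84.7 132.7]
[[-27.0, 44.0, 184.0], [-27.0, 42.0, 187.0], [-27.0, 39.0, 188.0], [-27.0, 37.0, 188.0], [-29.0, 44.0, 185.0], [-30.0, 41.0, 188.0], [-29.0, 39.0, 188.0], [-28.0, 37.0, 184.0], [-32.0, 43.0, 188.0], [-31.0, 41.0, 184.0], [-31.0, 39.0, 186.0], [-31.0, 37.0, 188.0], [-34.0, 43.0, 185.0], [-35.0, 41.0, 192.0], [-34.0, 38.0, 189.0], [-33.0, 36.0, 185.0], [-37.0, 43.0, 189.0], [-36.0, 40.0, 185.0], [-36.0, 38.0, 187.0], [-26.0, -37.0, 189.0], [-25.0, -39.0, 187.0], [-26.0, -41.0, 189.0], [-39.0, 42.0, 187.0], [-39.0, 40.0, 189.0], [-38.0, 38.0, 187.0], [-28.0, -37.0, 186.0], [-28.0, -40.0, 187.0], [-27.0, -42.0, 186.0], [-42.0, 42.0, 190.0], [-41.0, 40.0, 187.0], [-40.0, 38.0, 187.0], [-30.0, -38.0, 187.0], [-30.0, -40.0, 187.0], [-29.0, -42.0, 186.0], [-43.0, 44.0, 186.0]
[... 975 characters left out ...]
6.0, 184.0], [-44.0, -37.0, 185.0], [-45.0, -39.0, 192.0], [-44.0, -41.0, 190.0], [-43.0, -44.0, 184.0], [-55.0, 40.0, 179.0], [-55.0, 38.0, 177.0], [-48.0, -35.0, 192.0], [-48.0, -37.0, 195.0], [-48.0, -39.0, 194.0], [-48.0, -41.0, 195.0], [-47.0, -44.0, 192.0], [-50.0, -35.0, 194.0], [-50.0, -37.0, 195.0], [-50.0, -39.0, 194.0], [-50.0, -41.0, 198.0], [-49.0, -44.0, 194.0], [-52.0, -35.0, 192.0], [-52.0, -38.0, 194.0], [-53.0, -40.0, 197.0], [-52.0, -42.0, 194.0], [-51.0, -44.0, 191.0], [-54.0, -36.0, 189.0], [-54.0, -38.0, 193.0], [-54.0, -40.0, 194.0], [-53.0, -42.0, 191.0], [-52.0, -45.0, 185.0], [-54.0, -37.0, 177.0], [-55.0, -39.0, 183.0], [-55.0, -41.0, 187.0], [-54.0, -43.0, 183.0]]
```

View pics/b.png

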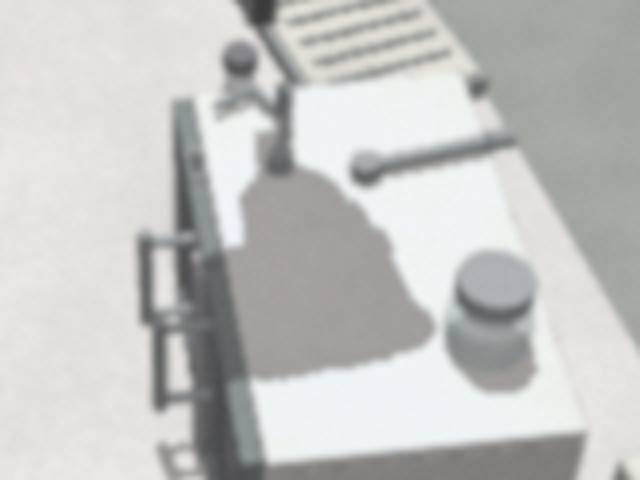

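The hook now points left and back (knob at crop (285,90)), its foot at (235,100) is well off the stud, and both leaves are shut. The handles measure exactly (-50, ±40), so next is the left one.

>>> step_arm([
  [[0, 0, -0.5, 89, -85, 0, 0], [0, 0, -0.5, 89, -85, 0, 0], [0, 0, -0.5, 89, -85, 0, 0], [0, 0, -0.5, 89, -85, 0, 0], [0, 0, -0.5, 89, -85, 80, 0], [0, 0, -0.5, 89, -85, 80, 0], [0, 0, -0.5, 89, -85, 110, 0], [0, 0, -0.5, 89, -85, 132, 0], [0, 0, -0.5, 89, -85, 132, 0], [0, 0, -0.5, 89, -85, 132, 1], [0, 0, -0.5, 89, -85, 132, 1], [0, 0, -0.5, 89, -85, 132, 1]],
], grip_force=30)

```text
time_s: 4.2
tcp_pos: [0.5669, 0.0283, 0.1704]
tool_rot: [0.074, 0.997, -0.001, 0.001]
contact_force: [0.2, -1.1, 2.7]
finger_gap: 0.112
finger_force: 29.2
```

```bash
cat >> h.py <<'E'
def leaf(side,angs,hx=-7.5,base=0.0,z=168):
    # handle pose at leaf angle a (deg); side +1 left, -1 right; handle rel hinge when shut: (-50-hx, -130*side)
    w=[]
    for a in angs:
        r=np.radians(-side*a); v=np.array([-50-hx,-130*side])
        x=np.cos(r)*v[0]-np.sin(r)*v[1]; y=np.sin(r)*v[0]+np.cos(r)*v[1]
        w.append((round(hx+x,1),round(170*side+y,1),z,-side*a))
    plan(w)
E
python3 -c "
from h import *
leaf(1,[5,10,16,22,28,34,40,46,52,58,64])"
```

```text
t 4.2 cab [-48.   40.  170.4] F [ 0.2 -1.1  2.7] gap 0.11
(np.float64(-61.2), np.float64(44.2), 168, -5) turn [-0.   0.2  4.9] shift [13.2  4.1  2.3]
(np.float64(-71.9), np.float64(49.4), 168, -10) turn [-0.   0.2  9.9] shift [23.9  9.3  2.3]
(np.float64(-84.2), np.float64(56.8), 168, -16) turn [-0.   0.2 15.9] shift [36.3 16.7  2.3]
(np.float64(-95.6), np.float64(65.4), 168, -22) turn [-0.   0.2 21.9] shift [47.7 25.3  2.2]
(np.float64(-106.1), np.float64(75.2), 168, -28) turn [-0.   0.2 27.9] shift [58.2 35.1  2.2]
(np.float64(-115.4), np.float64(86.0), 168, -34) turn [-0.   0.2 33.9] shift [67.5 45.9  2.1]
(np.float64(-123.6), np.float64(97.7), 168, -40) turn [ 0.   0.2 39.9] shift [75.7 57.6  2.1]
(np.float64(-130.5), np.float64(110.3), 168, -46) turn [ 0.   0.2 45.9] shift [82.6 70.1  2.1]
(np.float64(-136.1), np.float64(123.5), 168, -52) turn [ 0.   0.2 51.9] shift [88.2 83.3  2. ]
(np.float64(-140.3), np.float64(137.2), 168, -58) turn [ 0.   0.2 57.9] shift [92.5 97.   2. ]
(np.float64(-143.0), np.float64(151.2), 168, -64) turn [ 0.   0.2 63.9] shift [ 95.2 111.    2. ]
```

>>> step_arm([
  [[0, 0, 5, 11, 4, 1, 1], [0, 0, 10, 22, 9, 1, 1], [0, 0, 16, 34.5, 17, 1, 1], [0, 0, 22, 46, 25, 1, 1], [0, 0, 28, 56.5, 35, 1, 1], [0, 0, 34, 66, 46, 1, 1], [0, 0, 34, 66, 46, 1, 1]],
])

```text
time_s: 4.78
tcp_pos: [0.5097, 0.0865, 0.1704]
tool_rot: [0.364, 0.931, 0.003, 0.004]
contact_force: [8.7, 5.1, 3.1]
finger_gap: 0.113
finger_force: 29.9
```

```bash
python3 -c "
from h import *
leaf(1,[34,40,46,52,58,64,70,76,82,88,93,97])
c=cams.camera('side');im=c['pixels'][130:280,200:400]; cv2.imwrite('pics/c.png',cv2.convertScaleAbs(cv2.resize(im,None,fx=4,fy=4,interpolation=2),alpha=1.5))"
```

```text
t 4.78 cab [-113.    89.3  170.4] F [8.7 5.1 3.1] gap 0.11
(np.float64(-115.4), np.float64(86.0), 168, -34) turn [ 0.4  0.3 -0.4] shift [ 0.1 -4.1  2.3]
(np.float64(-123.6), np.float64(97.7), 168, -40) turn [0.5 0.2 5.6] shift [13.5  1.   2.3]
(np.float64(-130.5), np.float64(110.3), 168, -46) turn [ 0.5  0.2 11.6] shift [26.3  7.5  2.3]
(np.float64(-136.1), np.float64(123.5), 168, -52) turn [ 0.5  0.2 17.6] shift [38.4 15.2  2.3]
(np.float64(-140.3), np.float64(137.2), 168, -58) turn [ 0.5  0.2 23.6] shift [49.6 24.1  2.3]
(np.float64(-143.0), np.float64(151.2), 168, -64) turn [ 0.5  0.1 29.6] shift [59.7 34.2  2.3]
(np.float64(-144.2), np.float64(165.5), 168, -70) turn [ 0.5  0.1 35.6] shift [68.7 45.3  2.4]
(np.float64(-143.9), np.float64(179.8), 168, -76) turn [ 0.5  0.1 41.6] shift [76.6 57.3  2.4]
(np.float64(-142.1), np.float64(194.0), 168, -82) turn [ 0.5  0.1 47.6] shift [83.1 70.   2.5]
(np.float64(-138.9), np.float64(207.9), 168, -88) turn [ 0.5  0.  53.6] shift [88.3 83.3  2.6]
(np.float64(-135.1), np.float64(219.2), 168, -93) turn [ 0.5  0.  58.6] shift [91.5 94.8  2.7]
(np.float64(-131.4), np.float64(228.0), 168, -97) turn [ 0.5 -0.  62.6] shift [ 93.5 104.1   2.7]
```

View pics/c.png

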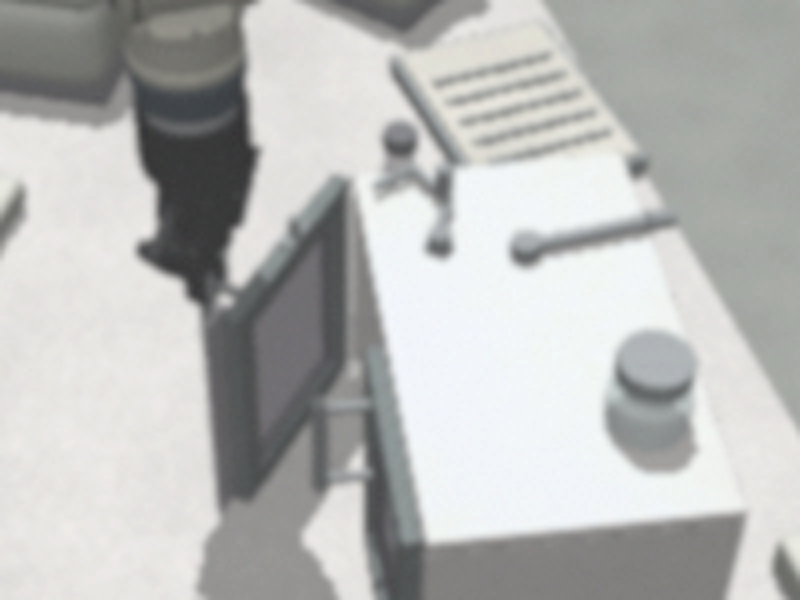

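The left leaf is opening by its handle (gripper at (205,290)) while the right leaf stays shut. The lateral force suggests the hinge axis lies at the cabinet front plane (hx=0), so I'll re-plan with that.

Run:
```python
from h import *
for a in [34,40,46,52,58,64,70,76,82,88,93,97]:
    f=lambda a:(C.T@np.eye(3))[:2,:2]*0
    r=np.radians(-a); v=np.array([-50,-130]); c,s=np.cos(r),np.sin(r)
    t=np.array([c*v[0]-s*v[1],170+s*v[0]+c*v[1]])
    d=t-[-114,86.]
    # tool x=-x' turned by -34, tool y = y' turned by -34
    q=np.radians(-34); ex=-np.array([np.cos(q),np.sin(q)]); ey=np.array([-np.sin(q),np.cos(q)])
    print(a,t.round(1),"turn",a-34,"shift",round(d@ex,1),round(d@ey,1))
```

```text
34 [-114.1   90.2] turn 0 shift 2.5 3.4
40 [-121.9  102.6] turn 6 shift 15.8 9.3
46 [-128.2  115.7] turn 12 shift 28.4 16.6
52 [-133.2  129.4] turn 18 shift 40.2 25.2
58 [-136.7  143.5] turn 24 shift 51.0 35.0
64 [-138.8  158. ] turn 30 shift 60.8 45.8
70 [-139.3  172.5] turn 36 shift 69.3 57.6
76 [-138.2  187.1] turn 42 shift 76.6 70.2
82 [-135.7  201.4] turn 48 shift 82.5 83.6
88 [-131.7  215.4] turn 54 shift 87.0 97.4
93 [-127.2  226.7] turn 59 shift 89.6 109.3
97 [-122.9  235.5] turn 63 shift 91.0 118.9
```

>>> step_arm([
  [[0, 0, 6, 15, 9, 0, 1], [0, 0, 12, 28, 16.5, 0, 1], [0, 0, 18, 40, 25, 0, 1], [0, 0, 24, 51, 35, 0, 1], [0, 0, 30, 61, 46, 0, 1], [0, 0, 36, 69, 57.5, 0, 1], [0, 0, 42, 76.5, 70, 0, 1], [0, 0, 48, 82.5, 83.5, 0, 1], [0, 0, 54, 87, 97.5, 0, 1], [0, 0, 59, 89.5, 109, 0, 1], [0, 0, 62, 91, 116, 0, 1], [0, 0, 62, 91, 116, 0, 1]],
])

```text
time_s: 5.83
tcp_pos: [0.5215, 0.2321, 0.1703]
tool_rot: [0.791, 0.612, 0.003, 0.002]
contact_force: [3.6, -3.8, 9.2]
finger_gap: 0.117
finger_force: 30.7
```

>>> step_arm([
  [[0, 0, 0, 0, 0, 0, 1], [0, 0, 0, 0, 0, 0, 0.2], [0, 0, 0, 0, 0, 0, 0.2], [0, 0, 0, 0, 0, 0, 0.2], [0, 0, 0, 0, 0, -40, 0.2], [0, 0, 0, 0, 0, -80, 0.2], [0, 0, 0, 0, 0, -130, 0.2], [0, 0, 0, 0, 0, -130, 0.2], [0, 0, 0, 0, 0, -130, 0.2]],
])

```text
time_s: 6.58
tcp_pos: [0.5195, 0.2314, 0.3011]
tool_rot: [0.79, 0.613, 0.003, 0.001]
contact_force: [-0.5, 0.5, -0.1]
finger_gap: 0.398
finger_force: 0.0
```

```bash
python3 -c "
from h import *
plan([(-50,-40,300,0),(-50,-40,168,0)])
c=cams.camera('top');im=c['pixels'][85:275,165:385]; cv2.imwrite('pics/d.png',cv2.convertScaleAbs(cv2.resize(im,None,fx=3,fy=3,interpolation=2),alpha=1.8))"
```

```text
t 6.58 cab [-124.4  234.1  301.1] F [-0.5  0.5 -0.1] gap 0.4
(-50, -40, 300, 0) turn [  0.4   0.1 -96.1] shift [-264.7  102.9    0.8]
(-50, -40, 168, 0) turn [  0.4   0.1 -96.1] shift [-265.1  102.2  132.8]
```

View pics/d.png

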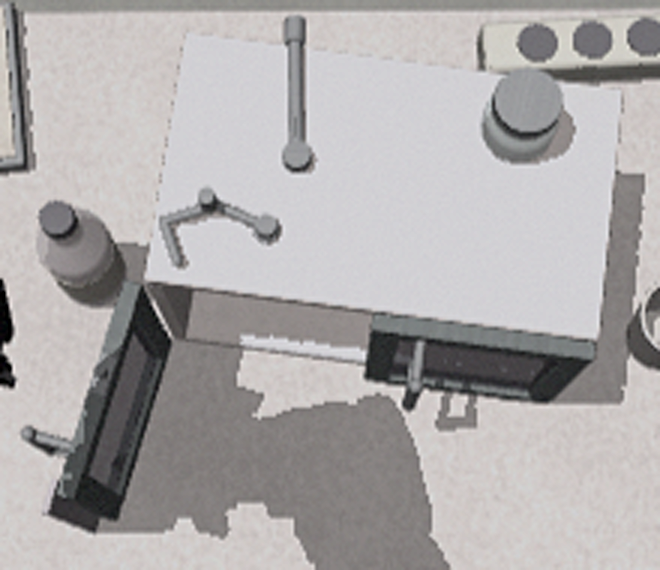

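The left leaf stands just past square (free edge at (80,515)), the right leaf is shut with its handle at (415,370), and the hook is clear. Next is the right handle.

>>> step_arm([
  [[0, 0, -80, -265, 103, 0, 0], [0, 0, -80, -265, 103, 0, 0], [0, 0, -80, -265, 103, 0, 0], [0, 0, -80, -265, 103, 0, 0], [0, 0, -80, -265, 103, 0, 0], [0, 0, -80, -265, 103, 0, 0], [0, 0, -80, -265, 103, 0, 0], [0, 0, -80, -265, 103, 0, 0], [0, 0, -80, -265, 103, 0, 0], [0, 0, -80, -265, 103, 0, 0], [0, 0, -80, -265, 103, 0, 0], [0, 0, -80, -265, 103, 0, 0]],
])

```text
time_s: 7.63
tcp_pos: [0.5518, -0.0515, 0.2955]
tool_rot: [0.209, 0.978, 0.0, -0.001]
contact_force: [0.1, 0.5, -0.7]
finger_gap: 0.5
finger_force: 0.0
```

```bash
python3 -c "
from h import *
plan([(-50,-40,300,0),(-50,-40,168,0)])"
```

```text
t 7.63 cab [-51.4 -41.1 295.5] F [ 0.1  0.5 -0.7] gap 0.5
(-50, -40, 300, 0) turn [  0.   -0.2 -15.7] shift [-1.   1.4 -4.5]
(-50, -40, 168, 0) turn [  0.   -0.2 -15.7] shift [ -1.4   1.5 127.5]
```

>>> step_arm([
  [[0, 0, -15.7, -1, 1.5, 0, 0], [0, 0, -15.7, -1, 1.5, 0, 0], [0, 0, -15.7, -1, 1.5, 40, 0], [0, 0, -15.7, -1, 1.5, 80, 0], [0, 0, -15.7, -1, 1.5, 110, 0], [0, 0, -15.7, -1, 1.5, 127, 0], [0, 0, -15.7, -1, 1.5, 127, 0], [0, 0, -15.7, -1, 1.5, 127, 1], [0, 0, -15.7, -1, 1.5, 127, 1], [0, 0, -15.7, -1, 1.5, 127, 1], [0, 0, -15.7, -1, 1.5, 127, 1]],
])

```text
time_s: 8.55
tcp_pos: [0.5545, -0.0508, 0.1716]
tool_rot: [0.076, 0.997, -0.001, 0.001]
contact_force: [-1.3, -2.8, 2.1]
finger_gap: 0.112
finger_force: 29.4
```

```bash
python3 -c "
from h import *
leaf(-1,[5,10,16,22,28,34,40,46,52,58,64,70,76,82,88,93,97],hx=0)"
```

```text
t 8.55 cab [-48.8 -40.  171.6] F [-1.3 -2.8  2.1] gap 0.11
(np.float64(-61.1), np.float64(-44.9), 168, 5) turn [-0.1  0.1 -5.4] shift [12.2 -5.   3.6]
(np.float64(-71.8), np.float64(-50.7), 168, 10) turn [ -0.1   0.1 -10.4] shift [ 22.9 -10.9   3.6]
(np.float64(-83.9), np.float64(-58.8), 168, 16) turn [ -0.1   0.1 -16.4] shift [ 35.  -19.1   3.5]
(np.float64(-95.1), np.float64(-68.2), 168, 22) turn [ -0.1   0.1 -22.4] shift [ 46.1 -28.5   3.5]
(np.float64(-105.2), np.float64(-78.7), 168, 28) turn [ -0.1   0.1 -28.4] shift [ 56.1 -39.1   3.5]
(np.float64(-114.1), np.float64(-90.2), 168, 34) turn [ -0.1   0.1 -34.4] shift [ 65.  -50.7   3.5]
(np.float64(-121.9), np.float64(-102.6), 168, 40) turn [ -0.1   0.1 -40.4] shift [ 72.7 -63.1   3.5]
(np.float64(-128.2), np.float64(-115.7), 168, 46) turn [ -0.1   0.1 -46.4] shift [ 78.9 -76.2   3.5]
(np.float64(-133.2), np.float64(-129.4), 168, 52) turn [ -0.1   0.1 -52.4] shift [ 83.8 -90.    3.5]
(np.float64(-136.7), np.float64(-143.5), 168, 58) turn [ -0.1   0.1 -58.4] shift [  87.2 -104.1    3.5]
(np.float64(-138.8), np.float64(-158.0), 168, 64) turn [ -0.1   0.1 -64.4] shift [  89.2 -118.6    3.5]
(np.float64(-139.3), np.float64(-172.5), 168, 70) turn [ -0.1   0.1 -70.4] shift [  89.6 -133.1    3.5]
(np.float64(-138.2), np.float64(-187.1), 168, 76) turn [ -0.1   0.1 -76.4] shift [  88.4 -147.7    3.5]
(np.float64(-135.7), np.float64(-201.4), 168, 82) turn [ -0.1   0.1 -82.4] shift [  85.8 -162.     3.5]
(np.float64(-131.7), np.float64(-215.4), 168, 88) turn [ -0.1   0.1 -88.4] shift [  81.7 -176.     3.6]
(np.float64(-127.2), np.float64(-226.7), 168, 93) turn [ -0.1   0.1 -93.4] shift [  77.2 -187.2    3.6]
(np.float64(-122.9), np.float64(-235.5), 168, 97) turn [ -0.1   0.1 -97.4] shift [  72.8 -196.     3.6]
```

>>> step_arm([
  [[0, 0, -5, 12, -5, 1, 1], [0, 0, -10, 23, -11, 1, 1], [0, 0, -16, 35, -19, 1, 1], [0, 0, -22, 46, -28.5, 1, 1], [0, 0, -28, 56, -39, 1, 1], [0, 0, -34, 65, -51, 1, 1], [0, 0, -40, 73, -63, 1, 1], [0, 0, -46, 79, -76, 1, 1], [0, 0, -52, 84, -90, 1, 1], [0, 0, -58, 87, -104, 1, 1], [0, 0, -58, 87, -104, 1, 1]],
])

```text
time_s: 9.47
tcp_pos: [0.4517, -0.1416, 0.1714]
tool_rot: [-0.42, 0.908, -0.001, 0.001]
contact_force: [-4.9, 2.1, 13.3]
finger_gap: 0.112
finger_force: 30.7
```

```bash
python3 -c "
from h import *
leaf(-1,[58,64,70,76,82,88,93,95],hx=0)"
```

```text
t 9.47 cab [-137.3 -144.8  171.4] F [-4.9  2.1 13.3] gap 0.11
(np.float64(-136.7), np.float64(-143.5), 168, 58) turn [-0.2  0.  -0. ] shift [-1.4  0.2  3.4]
(np.float64(-138.8), np.float64(-158.0), 168, 64) turn [-0.2 -0.  -6. ] shift [12.  -5.7  3.5]
(np.float64(-139.3), np.float64(-172.5), 168, 70) turn [ -0.2  -0.  -12. ] shift [ 24.6 -13.    3.5]
(np.float64(-138.2), np.float64(-187.1), 168, 76) turn [ -0.2  -0.  -18. ] shift [ 36.3 -21.7   3.5]
(np.float64(-135.7), np.float64(-201.4), 168, 82) turn [ -0.2  -0.  -24. ] shift [ 47.1 -31.4   3.5]
(np.float64(-131.7), np.float64(-215.4), 168, 88) turn [ -0.2  -0.  -30. ] shift [ 56.9 -42.2   3.6]
(np.float64(-127.2), np.float64(-226.7), 168, 93) turn [ -0.2  -0.  -35. ] shift [ 64.1 -52.    3.6]
(np.float64(-125.1), np.float64(-231.1), 168, 95) turn [ -0.2  -0.1 -37. ] shift [ 66.7 -56.1   3.6]
```

>>> step_arm([
  [[0, 0, -6, 13, -6, -0.5, 1], [0, 0, -12, 25.5, -13, -0.5, 1], [0, 0, -18, 37.5, -22, -0.5, 1], [0, 0, -24, 48, -31.5, -0.5, 1], [0, 0, -30, 58, -42, -0.5, 1], [0, 0, -35, 65, -52, -0.5, 1], [0, 0, -37, 68, -56, -0.5, 1], [0, 0, -37, 68, -56, -0.5, 1], [0, 0, -37, 68, -56, -0.5, 1]],
])

```text
time_s: 10.22
tcp_pos: [0.4509, -0.229, 0.1715]
tool_rot: [-0.684, 0.73, -0.002, 0.0]
contact_force: [-1.7, -0.8, 6.6]
finger_gap: 0.116
finger_force: 30.1
```

>>> step_arm([
  [[0, 0, 0, 0, 0, 0, 0.2], [0, 0, 0, 0, 0, 0, 0.2], [0, 0, 0, 0, 0, 0, 0.2], [0, 0, 0, 0, 0, -40, 0.2], [0, 0, 0, 0, 0, -80, 0.2], [0, 0, 0, 0, 0, -130, 0.2], [0, 0, 0, 0, 0, -150, 0.2], [0, 0, 0, 0, 0, -150, 0.2], [0, 0, 0, 0, 0, -150, 0.2], [0, 0, 0, 0, 0, -150, 0.2]],
])

```text
time_s: 11.05
tcp_pos: [0.4501, -0.2278, 0.3191]
tool_rot: [-0.684, 0.73, 0.0, -0.0]
contact_force: [-0.3, -0.0, -1.6]
finger_gap: 0.397
finger_force: 0.0
```

```bash
python3 -c "
from h import *
plan([])
c=cams.camera('top');im=c['pixels'][85:275,165:415]; cv2.imwrite('pics/e.png',cv2.convertScaleAbs(cv2.resize(im,None,fx=3,fy=3,interpolation=2),alpha=1.8))"
```

```text
t 11.05 cab [-126.4 -230.3  319.1] F [-0.3 -0.  -1.6] gap 0.4
```

View pics/e.png

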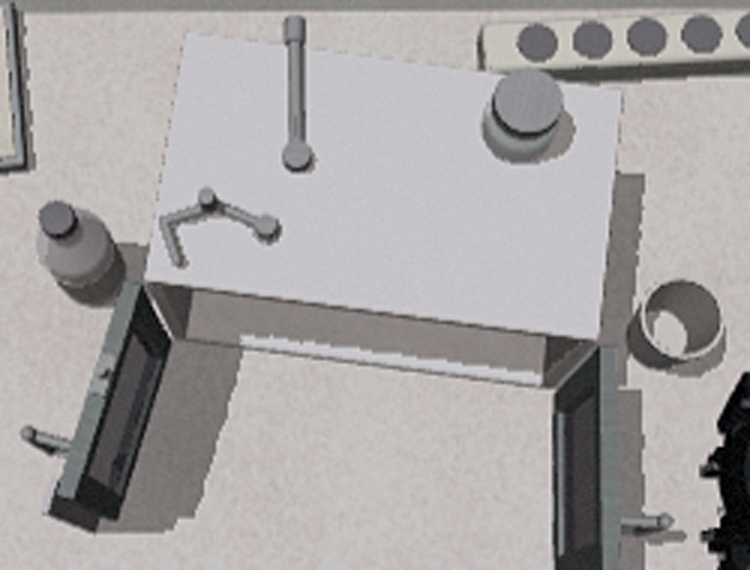

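Both leaves stand just past square, with the left handle at (30,433) and the right at (665,522). The hook is clear with its knob at (205,198), the bystanders haven't moved, and the gripper is free.

```bash
python3 -c "
from h import *
print(sign_off())"
```

```text
the job is handed in; nothing more can be done
None
```

The job is handed in: the hook is clear of the stud, the left and then the right leaf were opened to about 95°, and the last picture shows nothing on or beside the cabinet shifted; the hand-in returned no verdict.

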